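# Check the end switch of the seal engraver

## Robot

A 6-joint arm with a two-finger parallel gripper is mounted at the origin on the work surface. World frame = base frame: x ahead of the robot, y to its left, z up, the work surface at z = 0. Lengths are in m, angles in rad, forces in N, time in s.
With the tool pointing down it reaches from about 0.25 to 0.725 m from the base axis. Payload 4 kg.
Tool frame: the origin (TCP) lies at the very end of the fingers, on their centre line; the grasp point (between the pads) lies 19 mm behind it; z points along the fingers, y is the direction in which the jaws open and shut (so a half turn about z gives the same grasp; the last joint's range is limited). The gripper opens to 85 mm and grips with 20 to 120 N. Pads are 22 mm wide; open, the fingers measure 114 mm over their backs; the gripper's body (76 mm by 85 mm) begins 54 mm behind the grasp point. The pads swing forward as they close: fully open they stand 13 mm farther back than shut.
Start: joints at [-1.212, 0.241, 0.005, 1.335, 0, 1.571], TCP at [0.176, -0.468, 0.231] pointing down, gripper open.
Joint ranges: [-2.72, 2.72], [-1.05, 1.87], [-1.09, 1.28], [-1.99, 2.15], [-1.42, 1.44], [-3.14, 3.14]. Speed limits (rad/s): [2.79, 2.79, 3.14, 3.14, 3.14, 3.14].

## Interface

Orientations are given as a rotation vector (axis times angle).
In Python, from rig import bot gives the robot as it stands.
- The arm moves only by the shell command python3 -m crank 'ROWS'. ROWS is a JSON object of lists of equal length, an entry for each row: "jaw": the opening, from -1 (shut) to 1 (fully open); "delta_pos": the shift along the tool's x, y, z normalised to -1 to 1, where 1 is 300 mm, a list of three; "spin": the turn about the tool's z normalised to -1 to 1, where 1 is 0.5 rad. A call has 1 to 20 rows; each row is the pose to reach, as a shift and turn from the pose measured when the call began, along the tool's axes at that moment; what a row does not reach only later rows make up. A row lasts 1/8 s, in which the tool goes at most 62.5 mm and 10.7 degrees, less where a joint would pass 70% of its speed; a pose out of reach is approached as far as the arm can. A call with a number of a shift or a turn outside -1 to 1 is refused whole. A call with a gripper value outside its range is refused whole. The fingers move at their own pace and stop on an object; the grip force is fixed at half the most. Time passes only in rows, so rows that repeat a pose let the fingers close. It gives the time, the measured TCP pose, the force and the opening at its end, in the units of the state.
- bot.state(): the state, without advancing time (a new reading comes with each control period).
- bot.grab_frame(name): name is "scene" or "top" or "wrist"; returns a dict with "img" (480x640x3 uint8, red, green, blue), "fx", "fy", "cx", "cy" (pixels), "origin" and "rotation" of the camera in the world. Camera axes: x right, y down, z forward; pixel columns grow to the right and rows downward; lengths in m; the calibration is good to about 2 mm. A picture is of the moment at which its call begins. There is no depth.
- bot.close_job(): hands the job in, once; it reports no verdict.
The state is a dict: "time_s": time; "joint_positions": joint angles; "joint_vel": joint speeds; "effort": joint torques, N m; "position": TCP position; "tool_rot": TCP orientation; "ft_force": force on the tool from outside, world axes, zero at the start; "ft_torque": the same for the moment, N m; "gripper_width": opening from 0.0 (shut) to 1.0 (fully open).
Only numpy, scipy, OpenCV 4.12 (cv2) and the standard library are available. Lean on these libraries where they do the work, as an engineer would, in place of code of your own. Each camera call takes 0.05 s, during which the arm holds its last target.

## Task

Get the seal engraver ready and check its end switch by hand. First slide the stone vice fully home, to the spindle end of its rail, and stand the green seal box, which is in the way of the switch lever, upright in the free half of the wooden tray; then push the red roller lever over, away from the vice, until it clicks, without forcing it against its end stop, and release it so that it springs back upright. Do not shift or knock over the other things, and do not tip the box over.

Things in the scene. Friction and masses are not known exactly. Their poses are not given: they have to be found in the camera images.
- engraver: Small bench engraver fixed to the table, placed and turned differently each time. Origin: on the table under its middle. Its y axis runs along the rail from the spindle end (-y) to the switch end (+y), z up; column and switch housing stand on its +x side. Grey bed 140 mm (x, -70 to +70) by 390 mm (y, -200 to +190), top 30 mm up.
- spindle_nose (a point): Lower tip of the brass spindle nose, 146 mm above the table, at the -y end of the engraver. It hangs from a white column with an overhanging head, 280 mm tall, which takes up x = -45 to +67, y = -197 to -147 mm in the engraver's frame. An obstacle; fixed.
- switch_top (a point): Middle of the top of the blue switch housing, 40 x 40 mm, 111 mm above the table, at x = +13 to +53, y = +90 to +130 mm in the engraver's frame. An obstacle; fixed.
- carriage (a joint): Position (m) of the stone vice along the rail: 0 = fully home at the spindle end, where it stops; grows towards the switch end (engraver +y) up to 0.11. Slides with about 2.5 N of friction and stays where it is left.
- vice_stone (a point): Centre of the terracotta-coloured seal stone fixed in the wooden vice: 36 x 36 mm, sides along the engraver's axes, standing 40 mm out of the vice. This point is 115 mm above the table, 20 mm below the stone's top, at engraver x = 0; y = -60 mm when home. The vice is 80 mm (engraver x) by 70 mm (y), its top 95 mm above the table.
- lever (a joint): Angle (rad) of the switch's roller lever: 0 = upright, at rest; grows as its top swings to the engraver's +y, away from the vice. It clicks at 0.5; the end stop is at 1.15, and beyond 1.05 counts as forced: 0.55 to 0.9 is right. A spring returns it to 0: 2 N at the roller to start, 4 N at the click, 6 N near the stop.
- roller (a point): Centre of the red roller at the lever's top: 24 mm in diameter, 18 mm wide, axis along the engraver's x. At rest 150 mm above the table, at x = -9, y = +110 mm in the engraver's frame. It swings about a pivot 70 mm straight below, so at the click it has gone 34 mm sideways and 9 mm down. A steel arm 13 mm wide, on its +x side, joins it to the pivot.
- box_center (a point): Centre of the green silk-covered seal box with yellow diamonds: 50 x 50 mm and 130 mm tall, upright, about 0.3 kg; its x and y axes are square to its sides. At the start it stands on the engraver's bed in the lever's swing, 2 to 16 mm beyond the roller, turned up to 0.2 rad.
- tray_free (a point): Middle of the free half of the wooden tray, on its inner floor, 5 mm above the table. The tray, fixed, is 210 (x) by 110 mm (y) with 5 mm walls 22 mm high; x points along its length towards the free half, whose inside is 100 x 100 mm round this point.
- tray_stone_center (a point): Centre of the pale marble seal stone lying in the other half of the tray, 40 (x) x 85 (y) x 36 mm tall. Leave alone.
- brush_jar_center (a point): Blue pottery jar with brushes, 80 mm in diameter, rim 100 mm up, brushes to 195 mm and up to 40 mm from its axis. This point is on its axis, 50 mm up. Leave alone. It and the tray stand left and right of the robot, either way round.
- tall_stone_center (a point): Centre of the amber-coloured stone block 40 x 40 mm, 110 mm tall, standing on the table just past the switch end of the engraver. Leave alone.
- paste_pot_center (a point): Centre of the white porcelain pot with a red band, 74 mm in diameter, 50 mm tall, standing before the engraver near the switch. Leave alone.
Not all that is in view belongs to the job. Of the things that look like the part that bears box_center, the smaller one is meant.

How it is judged:
On the way, in this order (a step that is already met when the one before it is completed fails the run):
1. the vice is home and the seal box stands upright in the free half of the tray (value of joint carriage below 0.012 m and x of box_center in the frame of tray_free between -0.035 and 0.035 m and y of box_center in the frame of tray_free between -0.035 and 0.035 m and z of box_center in the frame of tray_free below 0.075 m and angle between box_center's own z axis and vertical below 0.12 rad), for 0.2 s.
2. the roller lever is pushed over past its click (value of joint lever above 0.5 rad), for 0.1 s.
3. the lever is released and back upright (value of joint lever below 0.08 rad), for 0.2 s.
At the end, for the whole second after the job is handed in: The vice is home (within 12 mm of its stop), the seal box stands upright (within 7 degrees) on the floor of the tray's free half with its centre within 35 mm each way of that half's middle, and the lever, having clicked, is back upright (under 0.08 rad) (all of step 1 and value of joint lever below 0.08 rad); the robot touches nothing.
It fails at once if the roller lever is forced against its end stop (beyond 1.05 rad) (value of joint lever above 1.05 rad).
It fails at once if a bystander (brush jar, tall amber stone, paste pot or the stone in the tray) is shifted more than 30 mm or tipped (distance of any of brush_jar_center, tall_stone_center, paste_pot_center, tray_stone_center from where it was at the start of the episode above 0.03 m or angle between any of brush_jar_center, tall_stone_center, paste_pot_center, tray_stone_center's own z axis and vertical above 0.4 rad).
It fails at once if the seal box is tipped over (angle between box_center's own z axis and vertical above 0.8 rad).
It also fails if it takes over 72 s, if anything falls off the work surface, if the arm or the gripper's body presses on something with over 40 N, if the wrist force passes 120 N, or if a joint passes its speed limit or range.

## Working session

There is one attempt and no reset: what is moved stays moved. The work goes in short steps, Python scripts to look and compute and a shell command to move; the robot and the scene stay as the last step left them, time stands still between calls to the robot, and variables do not carry over. Pictures are saved under pics/ and viewed, and the job is handed in when it is done.

```bash
ls; mkdir -p pics; cat > h.py <<'E'
import numpy as np,cv2
from rig import bot
from scipy.spatial.transform import Rotation as R
def grab(n,fn=None):
    f=bot.grab_frame(n)
    if fn: cv2.imwrite('pics/'+fn,f['img'][:,:,::-1])
    return f
def ray(f,u,v):
    d=np.array([(u-f['cx'])/f['fx'],(v-f['cy'])/f['fy'],1.])
    return np.array(f['origin']),np.array(f['rotation'])@d
def onz(f,u,v,z):
    o,d=ray(f,u,v); return o+d*(z-o[2])/d[2]
def proj(f,p):
    c=np.array(f['rotation']).T@(np.array(p)-np.array(f['origin']))
    return np.array([f['fx']*c[0]/c[2]+f['cx'],f['fy']*c[1]/c[2]+f['cy']])
E
python3 - <<'E'
from h import *
for n in ['scene','top','wrist']:
    f=grab(n,n+'0.png'); print(n,f['origin'],np.round(f['rotation'],3).tolist(),f['fx'])
s=bot.state();print(s)
E
```

```text
pics
scene [ 1.06719263 -0.20236291  1.06906572] [-2.178, -1.492, 0.45] 486.63020224502844
top [ 0.31103333 -0.00562757  1.21393136] [-2.121, 2.133, -0.163] 530.8785600775811
wrist [ 0.23616552 -0.44482137  0.3737409 ] [2.396, -1.662, -0.224] 390.86775880523766
{'time_s': 0.15, 'joint_positions': array([-1.21195373e+00,  2.41272893e-01,  4.02997362e-03,  1.33519521e+00,
       -2.73198827e-05,  1.57078614e+00]), 'joint_vel': array([ 0.00091566, -0.00125397,  0.00258956, -0.00024882, -0.00115204,
       -0.00099396]), 'effort': array([-8.26943178e-04, -3.72634006e+01,  2.52639341e+01,  1.23762354e-02,
       -9.26920825e-05, -1.48980519e-06]), 'position': array([ 0.17541925, -0.46770595,  0.23059958]), 'tool_rot': array([-3.08957346e+00, -5.60377575e-01,  5.02192880e-04]), 'ft_force': array([ 0.56386644, -0.25830932, -0.22195451]), 'ft_torque': array([ 0.00860433, -0.02283179, -0.00756977]), 'gripper_width': 0.9974559625126935}
```

Rotation is a rotation vector; fix the helpers.

```bash
sed -i "s/np.array(f\['rotation'\])/R.from_rotvec(f['rotation']).as_matrix()/" h.py; cat h.py | head -20
```

```text
import numpy as np,cv2
from rig import bot
from scipy.spatial.transform import Rotation as R
def grab(n,fn=None):
    f=bot.grab_frame(n)
    if fn: cv2.imwrite('pics/'+fn,f['img'][:,:,::-1])
    return f
def ray(f,u,v):
    d=np.array([(u-f['cx'])/f['fx'],(v-f['cy'])/f['fy'],1.])
    return np.array(f['origin']),R.from_rotvec(f['rotation']).as_matrix()@d
def onz(f,u,v,z):
    o,d=ray(f,u,v); return o+d*(z-o[2])/d[2]
def proj(f,p):
    c=R.from_rotvec(f['rotation']).as_matrix().T@(np.array(p)-np.array(f['origin']))
    return np.array([f['fx']*c[0]/c[2]+f['cx'],f['fy']*c[1]/c[2]+f['cy']])
```

View pics/scene0.png

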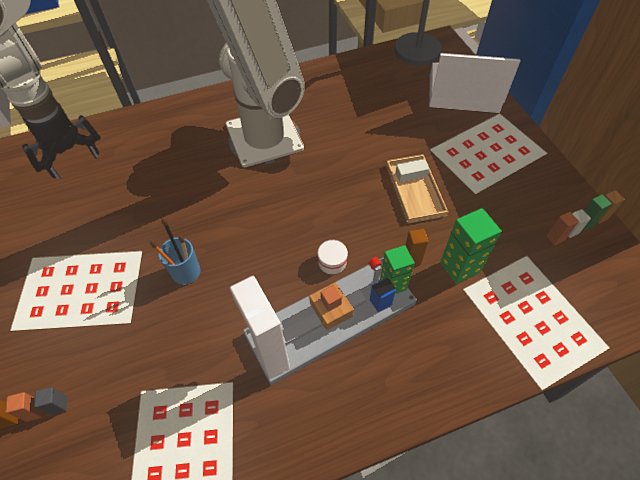

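View pics/top0.png

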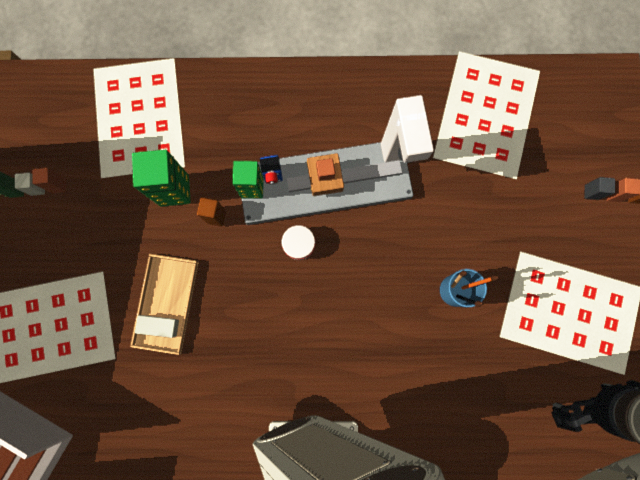

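Two green boxes stand in the top view: a small one on the engraver's bed by the roller at about (247,178), and a larger one on the table at about (158,172). The small one on the bed fits the description. I'll confirm it in an enlarged crop.

```bash
python3 - <<'E'
import cv2
a=cv2.imread('pics/top0.png')
cv2.imwrite('pics/topc.png',cv2.resize(a[130:260,120:320],None,fx=4,fy=4,interpolation=cv2.INTER_CUBIC))
cv2.imwrite('pics/topd.png',cv2.resize(a[80:230,240:440],None,fx=4,fy=4,interpolation=cv2.INTER_CUBIC))
E
```

```text
(no output)
```

View pics/topc.png

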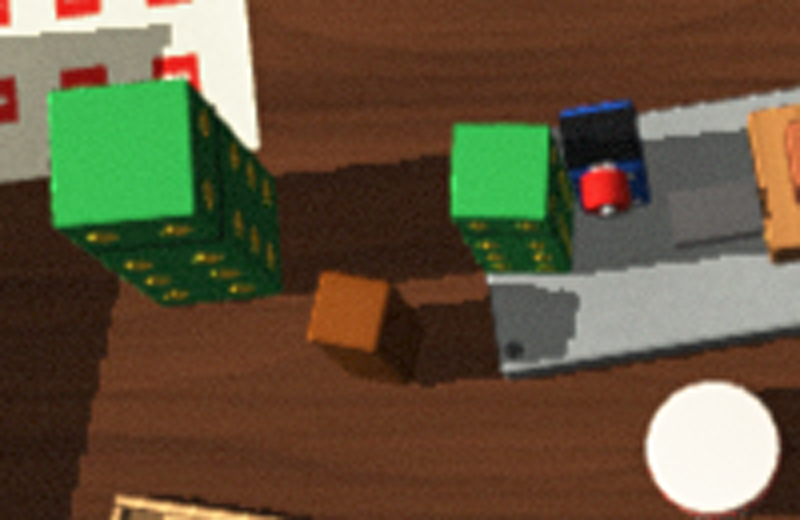

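View pics/topd.png

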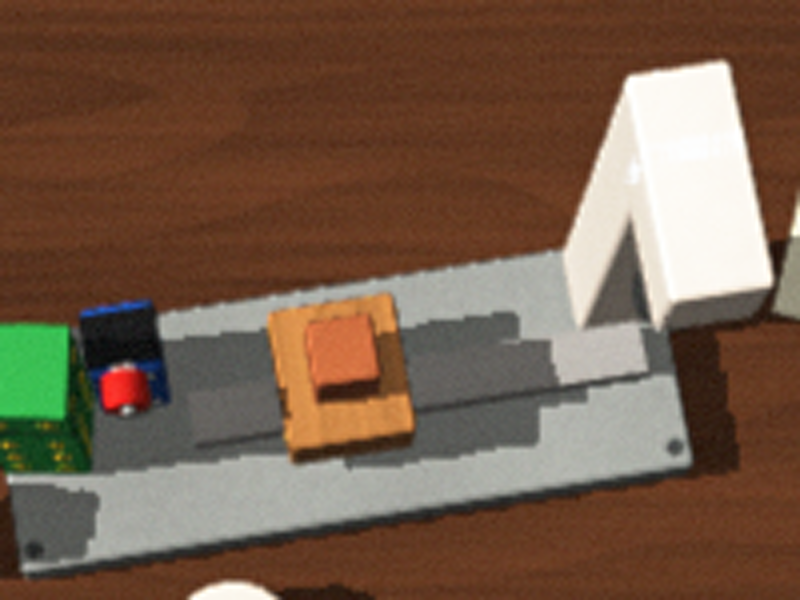

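The crop shows the small box (top face at about (233..257,161..184) px) standing on the bed against the roller (271,177) and next to the blue switch. The large one is on the table away from it. The small box is the one meant.

```bash
cat > m.py <<'E'
from h import *
def blob(mask,roi):
    m=np.zeros_like(mask);x0,y0,x1,y1=roi;m[y0:y1,x0:x1]=mask[y0:y1,x0:x1]
    c=max(cv2.findContours(m,cv2.RETR_EXTERNAL,cv2.CHAIN_APPROX_NONE)[0],key=cv2.contourArea)
    return c
f=grab('top'); hsv=cv2.cvtColor(f['img'],cv2.COLOR_RGB2HSV)
def rect(name,lo,hi,roi,z):
    c=blob(cv2.inRange(hsv,lo,hi),roi)
    P=np.array([onz(f,u,v,z)[:2]*1000 for u,v in c[:,0,:]],dtype=np.float32)
    r=cv2.minAreaRect(P); print(name,len(c),'px',cv2.minAreaRect(c)[0],'c',np.round(r[0],1),'size',np.round(r[1],1),'ang',round(r[2],1))
    return r
rect('box',(50,120,130),(75,255,255),(220,150,262,200),.16)
rect('bigbox',(50,120,130),(75,255,255),(125,140,200,210),.21)
rect('tray',(8,40,90),(30,200,255),(120,245,205,360),.022)
rect('vice',(5,100,90),(18,230,255),(300,145,350,200),.095)
rect('stone',(3,130,120),(9,255,255),(310,150,342,185),.135)
rect('amber',(5,150,60),(18,255,255),(190,195,225,227),.11)
rect('roller',(0,180,120),(4,255,255),(262,168,282,186),.16)
rect('pot',(0,0,170),(180,60,255),(275,220,320,262),.05)
rect('traystone',(0,0,120),(180,40,255),(130,310,180,345),.041)
rect('jar',(95,60,60),(115,255,255),(430,260,500,315),.1)
rect('bed',(0,0,60),(180,40,240),(238,140,382,225),.03)
rect('switch',(105,120,40),(130,255,255),(255,150,285,185),.111)
for n,p in [('bedL',(240+22/4,80+562/4)),('bedR',(240+689/4,80+465/4))]: print(n,onz(f,*p,.03))
E
python3 m.py
```

```text
box 88 px (244.5, 172.5) c [612.8 138.8] size [48.2 48.9] ang 89.5
bigbox 133 px (149.5174560546875, 167.84912109375) c [609.9 319. ] size [69.4 68.1] ang 5.1
tray 468 px (162.29000854492188, 296.5614929199219) c [368.3 336.4] size [150.8 254.3] ang 80.8
vice 130 px (324.42706298828125, 173.10610961914062) c [628.3 -27.1] size [83.1 71.4] ang 9.3
stone 19 px (322.0, 175.0) c [613.1 -20.9] size [16.8  4.3] ang 89.5
amber 139 px (207.0, 211.5) c [542. 224.] size [74.2 63. ] ang 89.6
roller 28 px (270.0, 177.0) c [602.8  86.1] size [17.  16.4] ang 0.4
pot 91 px (297.7000427246094, 241.4000244140625) c [485.5  33. ] size [71.2 71.5] ang 26.4
traystone 104 px (154.45220947265625, 325.9061584472656) c [302.  346.6] size [81.9 38.4] ang 83.3
jar 234 px (459.9000549316406, 286.8000183105469) c [ 380.5 -306.5] size [78.1 85.4] ang 68.6
bed 399 px (313.0029296875, 182.51805114746094) c [625.8  -3.1] size [139.8 337.8] ang 8.9
switch 30 px (277.8846130371094, 174.92308044433594) c [620.8  73.4] size [24.8 13.1] ang 11.2
bedL [0.53709482 0.15238921 0.03      ]
bedR [ 0.59073897 -0.22774249  0.03      ]
```

```bash
python3 - <<'E'
import cv2
a=cv2.imread('pics/top0.png')
cv2.imwrite('pics/tope.png',cv2.resize(a[240:365,110:240],None,fx=4.6,fy=4.6,interpolation=cv2.INTER_CUBIC))
E
```

```text
(no output)
```

View pics/tope.png

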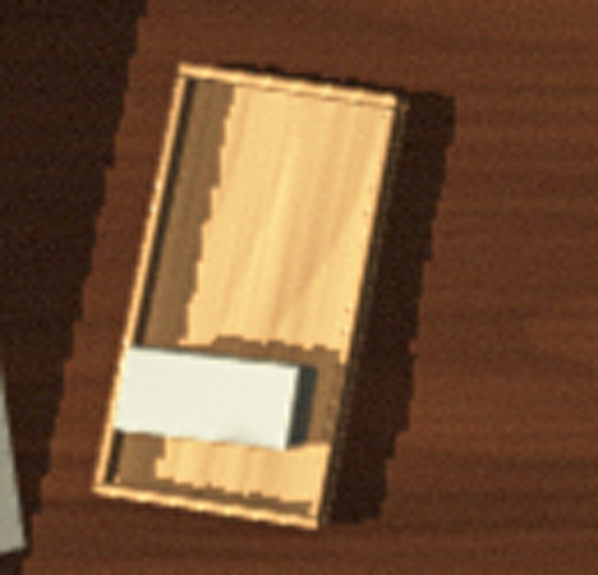

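The tray rim corners in this crop are about (182,65), (405,97), (97,492) and (322,527). The marble stone lies in the half near the robot, so the far half is free.

```bash
python3 - <<'E'
from h import *
f=grab('top'); g=grab('scene')
C=np.array([onz(f,110+a/4.6,240+b/4.6,.022)[:2] for a,b in [(182,65),(405,97),(322,527),(97,492)]])
print(C, [np.linalg.norm(C[i]-C[(i+1)%4]) for i in range(4)])
c=C.mean(0); ex=(C[0]+C[1]-C[2]-C[3]); ex/=np.linalg.norm(ex); print('c',c,'ex',ex,'free',c+ex*.0525)
fr=c+ex*.0525
T=[]
for a,b in [(455,124),(549,125),(547,218),(452,214)]: T.append(onz(f,120+a/4,130+b/4,.16))
T=np.array(T);print('box top',T.mean(0)); print('amber',np.mean([onz(f,120+a/4,130+b/4,.11) for a,b in [(322,270),(390,280),(376,350),(308,340)]],0))
S=np.array([onz(f,240+a/4,80+b/4,.135) for a,b in [(306,320),(373,314),(379,380),(315,388)]]);print('stone',S,S.mean(0))
print('roller top',onz(f,240+125/4,80+388/4,.162))
# scene overlay
im=g['img'][:,:,::-1].copy()
def dot(p,col): u,v=proj(g,p);cv2.circle(im,(int(u),int(v)),3,col,-1);print(np.round((u,v)))
dot(T.mean(0),(255,0,255));dot([*fr,.005],(255,0,255));dot(S.mean(0),(255,0,0))
cv2.imwrite('pics/sc1.png',cv2.resize(im[130:400,220:540],None,fx=2.3,fy=2.2))
R0=R.from_rotvec(bot.state()['tool_rot']).as_matrix();print(R0.round(3))
E
```

```text
[[0.46238989 0.37057462]
 [0.44587919 0.25961875]
 [0.2395333  0.29314528]
 [0.25625977 0.4021121 ]] [np.float64(0.11217757409001988), np.float64(0.20905179983098796), np.float64(0.11024311253015698), np.float64(0.20852875346236857)]
c [0.35101554 0.33136269] ex [ 0.98778648 -0.15581355] free [0.40287433 0.32318248]
box top [0.61267675 0.13724218 0.16      ]
amber [0.55064531 0.22384181 0.11      ]
stone [[ 0.64585769 -0.00962767  0.135     ]
 [ 0.64882982 -0.04496481  0.135     ]
 [ 0.61287463 -0.04767266  0.135     ]
 [ 0.60882279 -0.01409052  0.135     ]] [ 0.62909623 -0.02908891  0.135     ]
roller top [0.60217363 0.08334968 0.162     ]
[399. 256.]
[420. 203.]
[331. 292.]
[[ 0.936  0.351 -0.   ]
 [ 0.351 -0.936  0.001]
 [ 0.    -0.001 -1.   ]]
```

View pics/sc1.png

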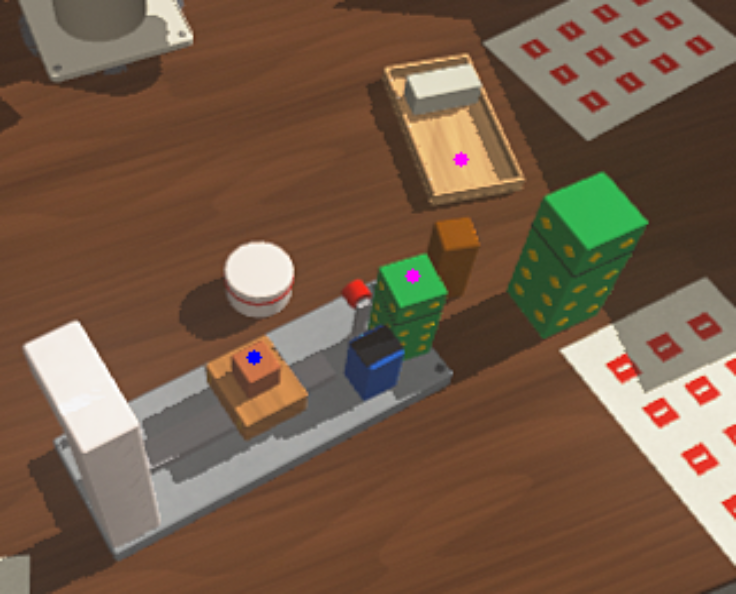

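Both views agree: stone (0.629,-0.029), box (0.613,0.138), roller (0.602,0.083), tray free half (0.403,0.323). The engraver is yawed about 0.15 rad. The vice comes first, via a waypoint clear of the jar.

```bash
cat >> h.py <<'E'
def goal(p,yaw=None):
    """shift/spin (units of crank) to world TCP p (m) and tool-x yaw (rad, mod pi)"""
    s=bot.state();M=R.from_rotvec(s['tool_rot']).as_matrix()
    d=M.T@(np.array(p)-s['position'])/.3
    y0=np.arctan2(M[1,0],M[0,0]); sp=0
    if yaw is not None: sp=-((yaw-y0+np.pi/2)%np.pi-np.pi/2)/.5
    print('delta',d.round(3),'spin',round(sp,3),'yaw0',round(y0,3),'rows~',np.linalg.norm(d)*.3/.0625, 'pos',s['position'].round(4),'j6',s['joint_positions'][5].round(2),'t',s['time_s'],'F',s['ft_force'].round(1),'w',round(s['gripper_width'],3))
E
python3 -c "
from h import *
goal([.3,-.1,.27],.15)"
```

```text
delta [ 0.819 -1.003 -0.129] spin 0.418 yaw0 0.359 rows~ 6.246492231650082 pos [ 0.1755 -0.468   0.231 ] j6 1.57 t 0.3 F [-0.4  0.5 -0.9] w 1.001
```

```bash
python3 -m crank '{"jaw":[-1,-1,-1,-1,-1,-1,-1,-1],"delta_pos":[[0.3,-0.35,-0.1],[0.6,-0.7,-0.13],[0.8,-1,-0.13],[0.8,-1,-0.13],[0.8,-1,-0.13],[0.8,-1,-0.13],[0.8,-1,-0.13],[0.8,-1,-0.13]],"spin":[0.1,0.2,0.42,0.42,0.42,0.42,0.42,0.42]}'; python3 -c "
from h import *
goal([.6215,.020,.2],.15)"
```

```text
time_s: 1.3
position: [0.2952, -0.1018, 0.2704]
tool_rot: [-3.132, -0.24, -0.001]
ft_force: [0.1, -0.1, -0.1]
gripper_width: 0.001
delta [ 1.137 -0.236  0.235] spin 0.005 yaw0 0.153 rows~ 5.686339807499816 pos [ 0.2952 -0.1018  0.2704] j6 2.66 t 1.3 F [ 0.1 -0.1 -0.1] w 0.001
```

```bash
python3 -m crank '{"jaw":[-1,-1,-1,-1,-1,-1,-1],"delta_pos":[[0.2,-0.05,0],[0.4,-0.1,0],[0.6,-0.15,0],[0.8,-0.22,0.05],[1,-0.3,0.1],[1,-0.3,0.1],[1,-0.3,0.1]],"spin":[0,0,0,0,0,0,0]}'; python3 -c "
from h import *
goal([.6215,.020,.105],.15); grab('wrist','w1.png'); grab('top','t1.png')"
```

```text
time_s: 2.17
position: [0.5777, 0.0313, 0.2394]
tool_rot: [3.132, 0.237, -0.004]
ft_force: [0.6, -0.5, -0.4]
gripper_width: -0.003
delta [0.14  0.059 0.448] spin 0.002 yaw0 0.151 rows~ 2.2691135669057547 pos [0.5777 0.0313 0.2394] j6 3.04 t 2.175 F [ 0.6 -0.5 -0.4] w -0.003
```

View pics/w1.png

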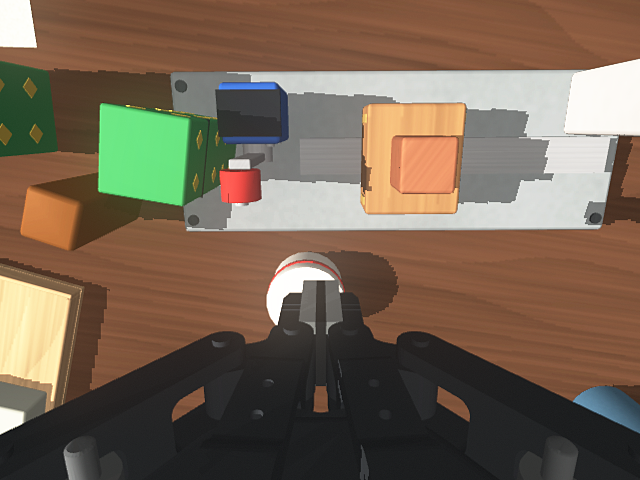

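View pics/t1.png

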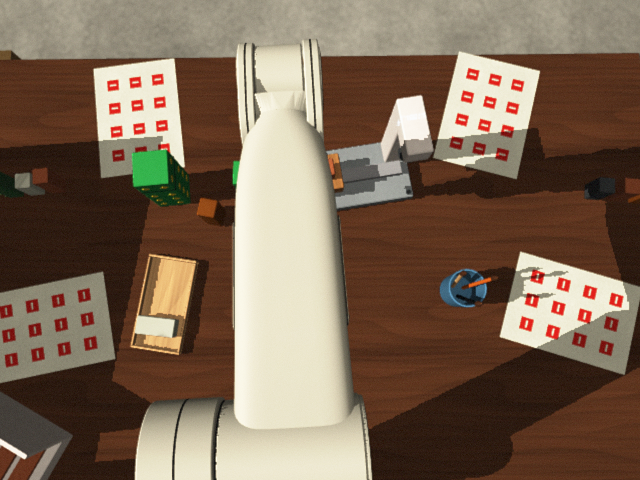

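The wrist view shows the bed edges level, so the yaw is right. The stone top is at (391..458,136..192), the roller at (240,184), and the box top at (98..196,103..206). I'll refine from this view.

```bash
python3 - <<'E'
from h import *
f=grab('wrist')
hsv=cv2.cvtColor(f['img'],cv2.COLOR_RGB2HSV)
def rect(n,lo,hi,roi,z):
    m=cv2.inRange(hsv,lo,hi);k=np.zeros_like(m);x0,y0,x1,y1=roi;k[y0:y1,x0:x1]=m[y0:y1,x0:x1]
    c=max(cv2.findContours(k,cv2.RETR_EXTERNAL,cv2.CHAIN_APPROX_NONE)[0],key=cv2.contourArea)
    P=np.array([onz(f,u,v,z)[:2]*1000 for u,v in c[:,0]],np.float32);r=cv2.minAreaRect(P);print(n,cv2.boundingRect(c),np.round(r[0],1),np.round(r[1],1),round(r[2],1))
rect('box',(50,100,140),(75,255,255),(80,90,215,215),.16)
rect('vice',(5,80,100),(25,200,255),(350,90,480,225),.095)
rect('stone',(4,125,100),(11,255,255),(375,125,470,205),.135)
rect('roller',(0,170,120),(4,255,255),(210,160,270,210),.157)
for n,p in [('bedTL',(172,73)),('bedBL',(187,231)),('bedBR',(600,229))]: print(n,onz(f,*p,.03).round(4))
for n,p in [('stTL',(391,136)),('stTR',(458,136)),('stBR',(458,193)),('stBL',(398,192))]: print(n,onz(f,*p,.135).round(4))
for p in [(221,170),(260,170),(260,197),(221,197)]: print('rol',onz(f,*p,.162).round(4))
E
```

```text
box (100, 103, 91, 102) [612.3 137.1] [48.6 49.2] 88.8
vice (360, 103, 105, 111) [629.5 -27.7] [79. 73.] 8.8
stone (389, 135, 68, 58) [629.7 -26.2] [35.5 41.5] 8.6
roller (220, 170, 34, 32) [602.3  84.2] [18.1 18.6] 7.9
bedTL [0.6677 0.1713 0.03  ]
bedBL [0.5313 0.1504 0.03  ]
bedBR [ 0.5908 -0.2321  0.03  ]
stTL [ 0.6436 -0.0033  0.135 ]
stTR [ 0.6498 -0.0443  0.135 ]
stBR [ 0.6151 -0.0529  0.135 ]
stBL [ 0.61   -0.0146  0.135 ]
rol [0.6108 0.0928 0.162 ]
rol [0.6141 0.071  0.162 ]
rol [0.5987 0.0693 0.162 ]
rol [0.5954 0.0915 0.162 ]
```

```bash
python3 -m crank '{"jaw":[-1,-1,-1,-1,-1,-1],"delta_pos":[[0.14,0.05,0],[0.14,0.05,0.15],[0.14,0.05,0.3],[0.14,0.05,0.45],[0.14,0.05,0.45],[0.14,0.05,0.45]],"spin":[0,0,0,0,0,0]}'; python3 -c "
from h import *
goal([.6215,.020,.105],.15); grab('wrist','w2.png'); grab('scene','s2.png')"
```

```text
time_s: 3.08
position: [0.6224, 0.0222, 0.1098]
tool_rot: [3.133, 0.235, 0.009]
ft_force: [0.9, 0.6, 0.3]
gripper_width: 0.001
delta [-0.004  0.007  0.016] spin -0.0 yaw0 0.15 rows~ 0.08560109725560064 pos [0.6224 0.0222 0.1098] j6 3.03 t 3.075 F [0.9 0.6 0.3] w 0.001
```

View pics/w2.png

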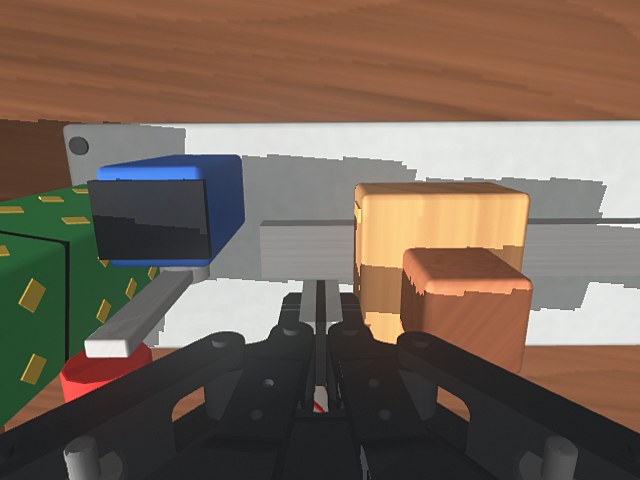

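View pics/s2.png

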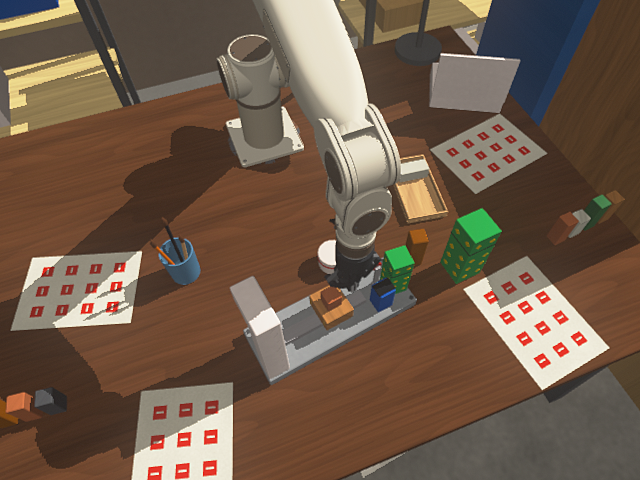

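```bash
python3 -m crank '{"jaw":[-1,-1,-1,-1,-1,-1,-1,-1,-1,-1],"delta_pos":[[0,0.02,0],[0,0.05,0],[0,0.08,0],[0,0.11,0],[0,0.14,0],[0,0.17,0],[0,0.19,0],[0,0.21,0],[0,0.22,0],[0,0.22,0]],"spin":[0,0,0,0,0,0,0,0,0,0]}'; python3 -c "
from h import *
goal([.6215,.020,.105],.15); grab('wrist','w3.png'); grab('scene','s3.png')"
```

```text
time_s: 4.42
position: [0.6327, -0.0435, 0.1102]
tool_rot: [3.131, 0.235, 0.01]
ft_force: [0.1, -0.1, -1.0]
gripper_width: 0.0
delta [-0.006 -0.215  0.017] spin -0.001 yaw0 0.15 rows~ 1.0352142060510834 pos [ 0.6327 -0.0435  0.1102] j6 2.92 t 4.425 F [ 0.1 -0.1 -1. ] w 0.0
```

View pics/w3.png

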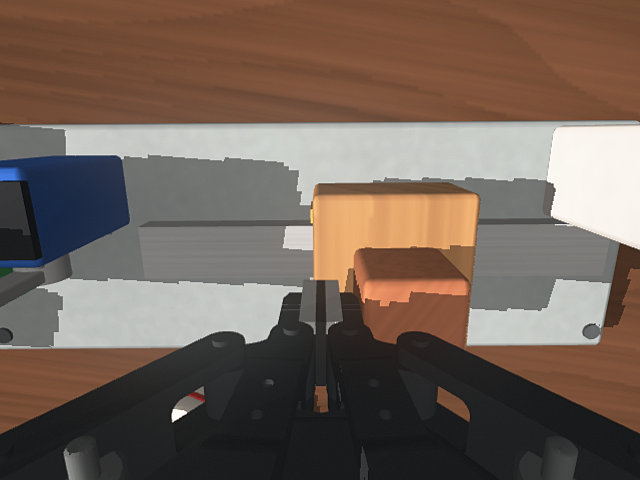

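```bash
python3 -m crank '{"jaw":[-1,-1,-1,-1],"delta_pos":[[0,0.006,0],[0,0.012,0],[0,0.016,0],[0,0.02,0]],"spin":[0,0,0,0]}'; python3 -m crank '{"jaw":[-1,-1],"delta_pos":[[0,0.006,0],[0,0.01,0]],"spin":[0,0]}';  python3 -c "
from h import *
goal([.6215,.020,.105],.15)"
```

```text
time_s: 5.03
position: [0.6333, -0.0492, 0.11]
tool_rot: [3.132, 0.235, 0.009]
ft_force: [0.2, 3.8, 0.1]
gripper_width: 0.001
time_s: 5.28
position: [0.6337, -0.0519, 0.11]
tool_rot: [3.133, 0.235, 0.009]
ft_force: [-0.1, 4.5, 1.5]
gripper_width: -0.002
delta [-0.004 -0.243  0.016] spin 0.0 yaw0 0.15 rows~ 1.1695397291035183 pos [ 0.6337 -0.0519  0.11  ] j6 2.91 t 5.275 F [-0.1  4.5  1.5] w -0.002
```

```bash
python3 -m crank '{"jaw":[-1,-1],"delta_pos":[[0,0.007,0],[0,0.014,0]],"spin":[0,0]}'; python3 -m crank '{"jaw":[-1,-1],"delta_pos":[[0,0.006,0],[0,0.012,0]],"spin":[0,0]}'
```

```text
time_s: 5.52
position: [0.6337, -0.052, 0.1101]
tool_rot: [-3.124, -0.239, -0.008]
ft_force: [-2.5, 16.2, 3.2]
gripper_width: -0.001
time_s: 5.78
position: [0.6336, -0.0518, 0.1102]
tool_rot: [-3.117, -0.243, -0.007]
ft_force: [-2.2, 14.3, 2.3]
gripper_width: -0.002
```

The stop is reached: force rises to 16 N with no motion. Next I back off, lift, and turn for the box.

```bash
python3 -m crank '{"jaw":[-1,-1,-1,-1,1,1,1,1],"delta_pos":[[0,-0.06,0],[0,-0.08,0],[0,-0.08,-0.2],[0,-0.08,-0.4],[0,-0.08,-0.5],[0,-0.2,-0.5],[0,-0.3,-0.5],[0,-0.3,-0.5]],"spin":[0,0,0,0,-0.3,-0.6,-1,-1]}'; python3 -c "
from h import *
goal([.6125,.1375,.26],1.57)
f=grab('top','t4.png')"
```

```text
time_s: 6.78
position: [0.6189, 0.0362, 0.2617]
tool_rot: [-2.961, -1.011, -0.012]
ft_force: [-0.3, 0.5, -0.5]
gripper_width: 0.845
delta [ 0.189 -0.28   0.01 ] spin -1.824 yaw0 0.658 rows~ 1.6243902915219293 pos [0.6189 0.0362 0.2617] j6 2.53 t 6.775 F [-0.3  0.5 -0.5] w 0.845
```

View pics/t4.png

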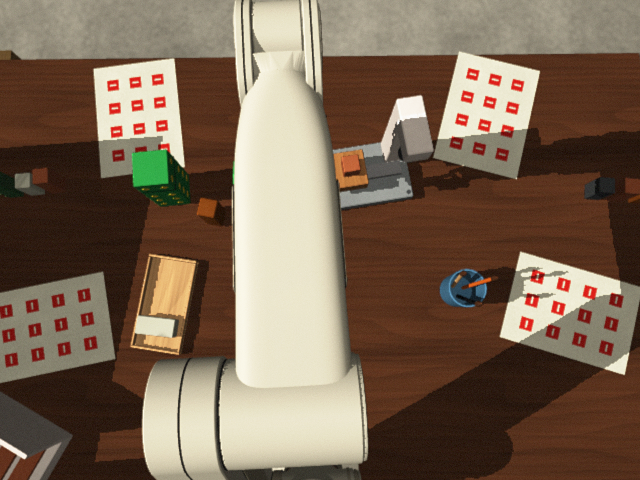

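```bash
python3 -m crank '{"jaw":[1,1,1,1,1,1],"delta_pos":[[0.06,-0.09,0],[0.12,-0.18,0],[0.19,-0.28,0],[0.19,-0.28,0],[0.19,-0.28,0],[0.19,-0.28,0]],"spin":[-0.3,-0.6,-1,-1,-1,-1]}'; python3 -m crank '{"jaw":[1,1,1,1],"delta_pos":[[0,0,0],[0,0,0],[0,0,0],[0,0,0]],"spin":[-0.4,-0.82,-0.82,-0.82]}'; python3 -c "
from h import *
goal([.6125,.1375,.115],1.57)
f=grab('wrist','w5.png')"
```

```text
time_s: 7.58
position: [0.6133, 0.1348, 0.2628]
tool_rot: [-2.626, -1.707, -0.016]
ft_force: [0.3, 0.2, 0.2]
gripper_width: 0.999
time_s: 8.07
position: [0.6134, 0.1341, 0.2629]
tool_rot: [-2.229, -2.204, -0.018]
ft_force: [-0.4, 0.2, -0.1]
gripper_width: 1.004
delta [ 0.005 -0.005  0.493] spin -0.021 yaw0 1.559 rows~ 2.366891063886593 pos [0.6134 0.1341 0.2629] j6 1.79 t 8.075 F [-0.4  0.2 -0.1] w 1.004
```

View pics/w5.png

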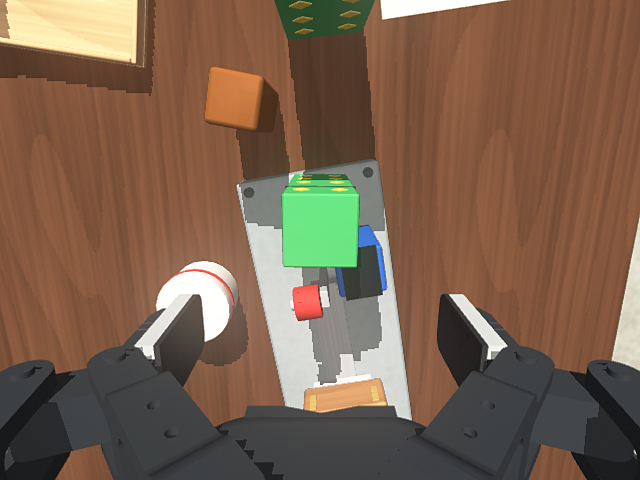

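The box top (283..358, 192..267 px) is square with the jaws and centred at column 320. I'll check it once more by ray, then descend.

```bash
python3 - <<'E'
from h import *
f=grab('wrist')
print([onz(f,*p,.16).round(4) for p in [(283,192),(358,192),(357,267),(283,266)]])
print('pot edge',proj(f,[.5,.05,.05]))
E
```

```text
[array([0.5889, 0.163 , 0.16  ]), array([0.6365, 0.1624, 0.16  ]), array([0.6364, 0.1122, 0.16  ]), array([0.5871, 0.1135, 0.16  ])]
pot edge [206.47744765 291.83547806]
```

```bash
python3 -m crank '{"jaw":[1,1,1,1,1,1],"delta_pos":[[0.012,0,0.1],[0.012,0,0.2],[0.012,0,0.32],[0.012,0,0.42],[0.012,0,0.49],[0.012,0,0.49]],"spin":[-0.02,-0.02,-0.02,-0.02,-0.02,-0.02]}'; python3 -m crank '{"jaw":[-1,-1,-1,-1,-1],"delta_pos":[[0,0,0],[0,0,0],[0,0,0],[0,0,0],[0,0,0]],"spin":[0,0,0,0,0]}'; python3 -c "
from h import *
goal([.6125,.1375,.115],1.57)
f=grab('wrist','w6.png')"
```

```text
time_s: 8.93
position: [0.6122, 0.1397, 0.1138]
tool_rot: [-2.216, -2.213, -0.012]
ft_force: [-0.6, 0.6, -0.1]
gripper_width: 1.004
time_s: 9.55
position: [0.6133, 0.1399, 0.1153]
tool_rot: [-2.217, -2.215, -0.016]
ft_force: [1.1, 0.3, 5.5]
gripper_width: 0.579
delta [-0.008 -0.003  0.001] spin -0.001 yaw0 1.57 rows~ 0.041315799484364917 pos [0.6133 0.1399 0.1153] j6 1.79 t 9.55 F [1.1 0.3 5.5] w 0.579
```

View pics/w6.png

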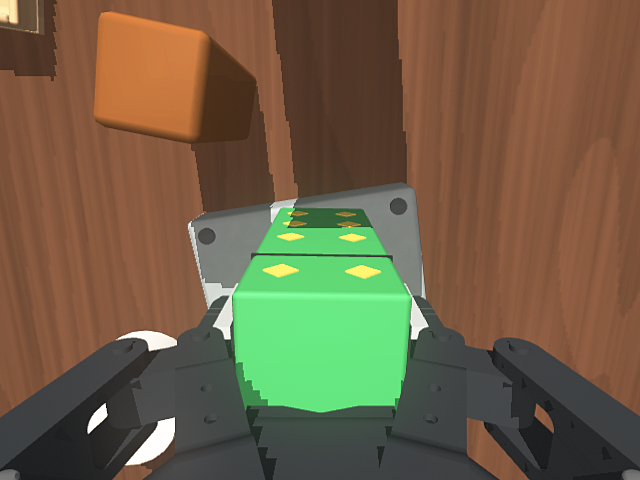

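The box is gripped (opening 0.579, about 49 mm). Lift it straight up.

```bash
python3 -m crank '{"jaw":[-1,-1,-1,-1,-1,-1,-1],"delta_pos":[[0,0,-0.05],[0,0,-0.15],[0,0,-0.25],[0,0,-0.35],[0,0,-0.45],[0,0,-0.55],[0,0,-0.55]],"spin":[0,0,0,0,0,0,0]}'; python3 -c "
from h import *
goal([.4028,.3232,.28],1.415)
f=grab('scene','s7.png')"
```

```text
time_s: 10.48
position: [0.6139, 0.138, 0.2828]
tool_rot: [-2.219, -2.216, -0.022]
ft_force: [1.0, -0.1, -4.9]
gripper_width: 0.577
delta [ 0.616 -0.705  0.014] spin 0.309 yaw0 1.57 rows~ 4.494431726698633 pos [0.6139 0.138  0.2828] j6 1.79 t 10.475 F [ 1.  -0.1 -4.9] w 0.577
```

View pics/s7.png

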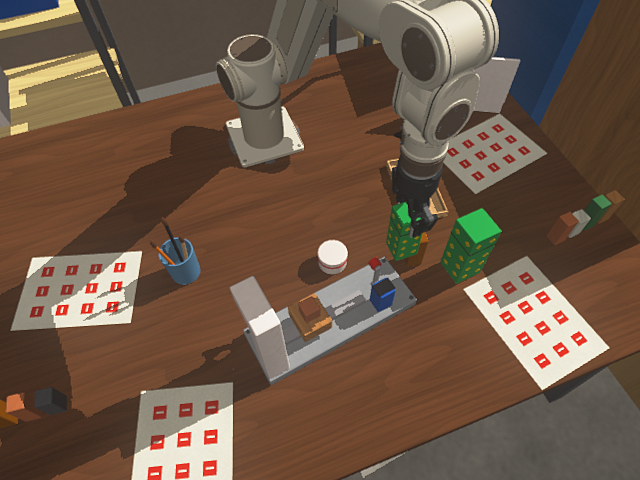

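The box is held and lifted clear, and the vice is at the spindle end. Now carry it to the tray.

```bash
python3 -m crank '{"jaw":[-1,-1,-1,-1,-1,-1,-1,-1,-1,-1],"delta_pos":[[0.05,-0.08,0],[0.12,-0.16,0],[0.2,-0.25,0],[0.3,-0.36,0],[0.4,-0.47,0],[0.5,-0.58,0],[0.57,-0.66,0],[0.615,-0.705,0],[0.615,-0.705,0],[0.615,-0.705,0]],"spin":[0,0,0.05,0.1,0.15,0.2,0.3,0.31,0.31,0.31]}'; python3 -c "
from h import *
goal([.4028,.3232,.1],1.415)
f=grab('wrist','w8.png')"
```

```text
time_s: 11.78
position: [0.4016, 0.3218, 0.281]
tool_rot: [-2.382, -2.036, -0.012]
ft_force: [-0.3, 0.8, -3.5]
gripper_width: 0.578
delta [-0.002  0.004  0.604] spin -0.001 yaw0 1.415 rows~ 2.8968866659008756 pos [0.4016 0.3218 0.281 ] j6 2.4 t 11.775 F [-0.3  0.8 -3.5] w 0.578
```

View pics/w8.png

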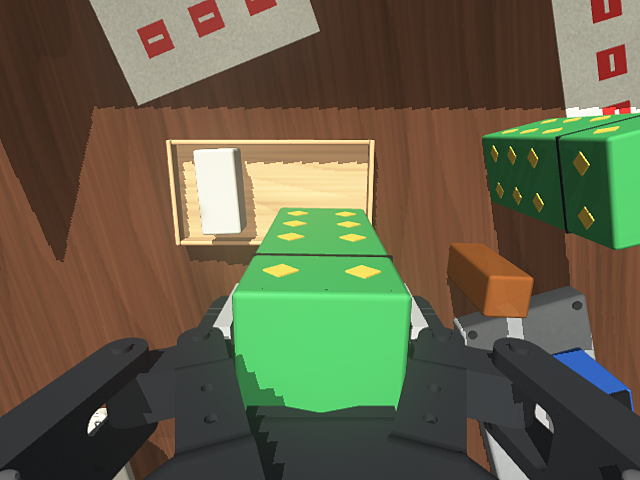

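The tray is straight in the wrist view, with rim corners at (167,141), (375,141), (370,244) and (178,244). A quick cross-check of the free middle follows.

```bash
python3 - <<'E'
from h import *
f=grab('wrist')
C=np.array([onz(f,*p,.022)[:2] for p in [(167,141),(375,141)]]);print(C)
ex=C[1]-C[0];print(np.linalg.norm(ex));ex/=np.linalg.norm(ex);n=np.array([ex[1],-ex[0]])
print('free',(C[1]-ex*.0525+n*.055))
print((C.mean(0)+n*.055+ex*.0525))
E
```

```text
[[0.25720705 0.40207692]
 [0.46341766 0.36923611]]
0.20880933249404404
free [0.40292084 0.32317762]
[0.40350876 0.32308399]
```

The cross-check matches (0.403,0.323). Lower it.

```bash
python3 -m crank '{"jaw":[-1,-1,-1,-1,-1,-1,-1,-1,-1],"delta_pos":[[0,0.005,0.08],[0,0.005,0.18],[0,0.005,0.3],[0,0.005,0.42],[0,0.005,0.5],[0,0.005,0.56],[0,0.005,0.6],[0,0.005,0.615],[0,0.005,0.615]],"spin":[0,0,0,0,0,0,0,0,0]}'; python3 -c "
from h import *
goal([.4032,.3232,.0903],1.415)"
```

```text
time_s: 13.0
position: [0.4042, 0.3237, 0.0973]
tool_rot: [-2.383, -2.034, -0.015]
ft_force: [0.9, -0.2, -4.4]
gripper_width: 0.578
delta [-0.003 -0.003  0.023] spin -0.004 yaw0 1.413 rows~ 0.11349055880478497 pos [0.4042 0.3237 0.0973] j6 2.4 t 13.0 F [ 0.9 -0.2 -4.4] w 0.578
```

```bash
python3 -m crank '{"jaw":[-1,-1,-1],"delta_pos":[[0,0,0.012],[0,0,0.02],[0,0,0.024]],"spin":[0,0,0]}'; python3 -m crank '{"jaw":[-1,-1],"delta_pos":[[0,0,0.004],[0,0,0.006]],"spin":[0,0]}'
```

```text
time_s: 13.38
position: [0.4043, 0.3239, 0.0903]
tool_rot: [-2.383, -2.034, -0.015]
ft_force: [-0.6, -1.0, 4.3]
gripper_width: 0.577
time_s: 13.62
position: [0.4043, 0.324, 0.0902]
tool_rot: [-2.383, -2.035, -0.017]
ft_force: [-3.1, -3.5, 12.0]
gripper_width: 0.579
```

Contact with the floor came at the expected height. Release, then lift.

```bash
python3 -m crank '{"jaw":[1,1,1,1,1,1,1,1,1],"delta_pos":[[0,0,-0.004],[0,0,-0.004],[0,0,-0.004],[0,0,-0.004],[0,0,-0.1],[0,0,-0.2],[0,0,-0.35],[0,0,-0.5],[0,0,-0.5]],"spin":[0,0,0,0,0,0,0,0,0]}'; python3 -c "
from h import *
goal([.5,.15,.25],.15)
f=grab('wrist','w9.png');grab('scene','s9.png')"
```

```text
time_s: 14.75
position: [0.4059, 0.3236, 0.2443]
tool_rot: [-2.383, -2.035, -0.03]
ft_force: [0.4, 0.6, -0.6]
gripper_width: 0.998
delta [-0.522  0.401 -0.027] spin 2.527 yaw0 1.413 rows~ 3.160500578914005 pos [0.4059 0.3236 0.2443] j6 2.4 t 14.75 F [ 0.4  0.6 -0.6] w 0.998
```

View pics/w9.png

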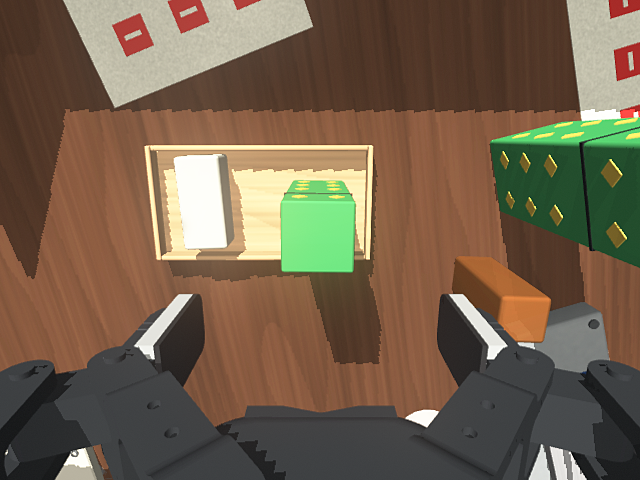

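View pics/s9.png

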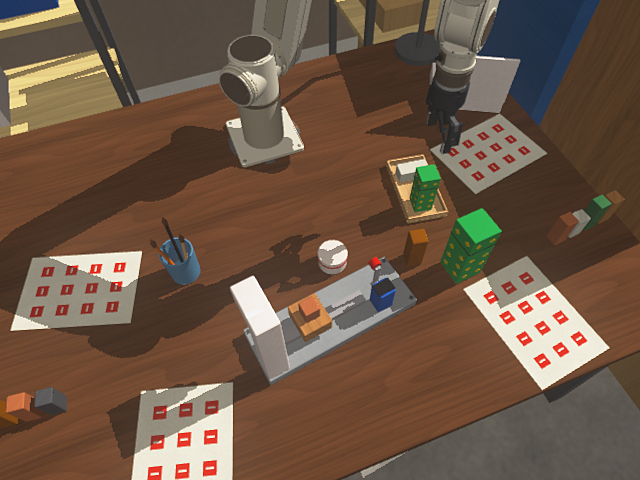

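The box stands upright in the free half, the other things are unchanged, and the lever is upright and clear. Now move to the vice side of the roller with the jaws shut.

```bash
python3 -c "
from h import *
goal([.609,.039,.23],1.72)"; python3 -m crank '{"jaw":[-1,-1,-1,-1],"delta_pos":[[-0.1,0.08,-0.03],[-0.3,0.25,-0.03],[-0.5,0.4,-0.03],[-0.5,0.4,-0.03]],"spin":[0,-0.2,-0.4,-0.61]}'; python3 -c "
from h import *
goal([.609,.039,.23],1.72)"
```

```text
delta [-0.825  0.823  0.023] spin -0.613 yaw0 1.413 rows~ 5.594617291279177 pos [0.404  0.3221 0.2402] j6 2.4 t 14.85 F [ 0.4  1.1 -0.6] w 1.0
time_s: 15.35
position: [0.499, 0.152, 0.2449]
tool_rot: [-2.046, -2.373, -0.014]
ft_force: [0.5, 0.8, -0.4]
gripper_width: 0.145
delta [-0.427  0.307  0.045] spin -0.003 yaw0 1.719 rows~ 2.534870387822708 pos [0.499  0.152  0.2449] j6 1.71 t 15.35 F [ 0.5  0.8 -0.4] w 0.145
```

```bash
python3 -m crank '{"jaw":[-1,-1,-1,-1,-1],"delta_pos":[[-0.15,0.1,0],[-0.3,0.2,0],[-0.425,0.307,0.02],[-0.425,0.307,0.04],[-0.425,0.307,0.04]],"spin":[0,0,0,0,0]}'; python3 -c "
from h import *
f=grab('wrist','w10.png')
print([onz(f,*p,.162) for p in []])
goal([.609,.039,.118],1.72)"
```

```text
time_s: 15.98
position: [0.6073, 0.0396, 0.2287]
tool_rot: [-2.044, -2.37, -0.008]
ft_force: [-0.5, -0.1, 0.2]
gripper_width: -0.004
[]
delta [-0.009  0.006  0.373] spin -0.002 yaw0 1.719 rows~ 1.789879615318846 pos [0.6074 0.0402 0.2299] j6 1.48 t 16.025 F [-0.4 -0.1 -0. ] w 0.005
```

View pics/w10.png

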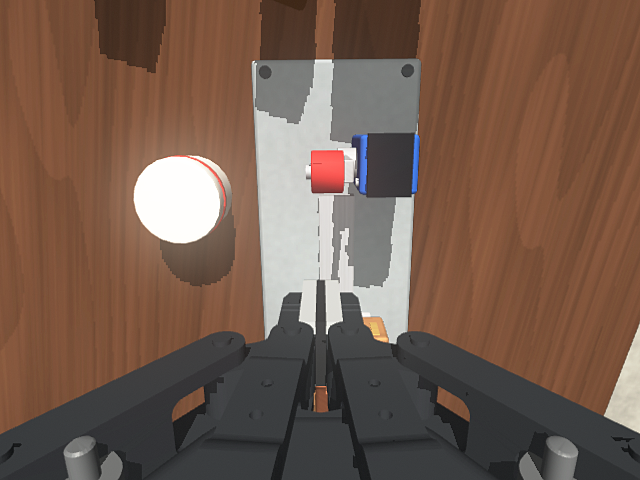

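The roller (310–344, 150–193 px) is dead ahead of the shut fingers (320), upright and free. Descend to z = 0.118.

```bash
python3 -m crank '{"jaw":[-1,-1,-1,-1,-1],"delta_pos":[[-0.009,0.01,0.1],[-0.009,0.01,0.2],[-0.009,0.01,0.3],[-0.009,0.01,0.373],[-0.009,0.01,0.373]],"spin":[0,0,0,0,0]}'; python3 -m crank '{"jaw":[-1,-1,-1],"delta_pos":[[0.02,0,0],[0.04,0,0],[0.05,0,0]],"spin":[0,0,0]}'; python3 -c "
from h import *
f=grab('wrist','w11.png');grab('scene','s11.png')
goal([.609,.039,.118],1.72)"
```

```text
time_s: 16.65
position: [0.6079, 0.0405, 0.1164]
tool_rot: [-2.039, -2.371, -0.005]
ft_force: [0.4, -0.2, -0.1]
gripper_width: 0.003
time_s: 17.02
position: [0.6062, 0.0561, 0.1178]
tool_rot: [-2.039, -2.373, -0.007]
ft_force: [0.5, -0.2, -0.9]
gripper_width: 0.002
delta [-0.057  0.001 -0.003] spin 0.004 yaw0 1.722 rows~ 0.275284164126898 pos [0.606  0.0559 0.1173] j6 1.51 t 17.125 F [-0.5  0.3  0.7] w 0.001
```

View pics/w11.png

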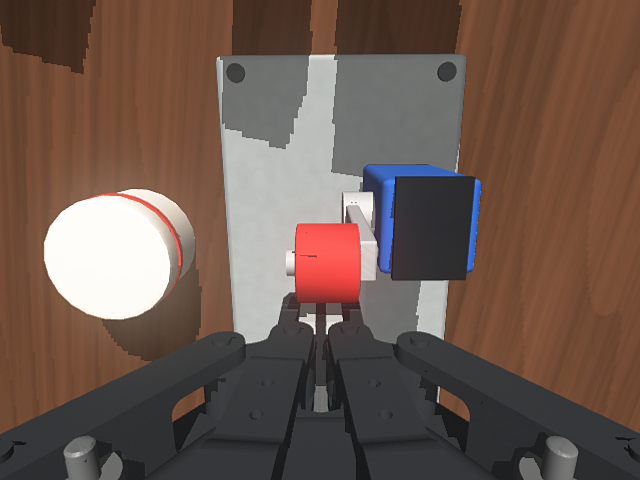

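```bash
python3 -m crank '{"jaw":[-1,-1],"delta_pos":[[0.01,0,0],[0.018,0,0]],"spin":[0,0]}'; python3 -m crank '{"jaw":[-1,-1],"delta_pos":[[0.01,0,0],[0.018,0,0]],"spin":[0,0]}';  python3 -m crank '{"jaw":[-1,-1,-1],"delta_pos":[[0.02,0,0],[0.04,0,0],[0.05,0,0]],"spin":[0,0,0]}'; python3 -c "
from h import *
f=grab('wrist','w12.png')
goal([.609,.039,.118],1.72)"
```

```text
time_s: 17.38
position: [0.6053, 0.0611, 0.1175]
tool_rot: [-2.039, -2.373, -0.006]
ft_force: [0.2, -2.1, 1.5]
gripper_width: 0.002
time_s: 17.62
position: [0.6046, 0.0661, 0.1178]
tool_rot: [-2.04, -2.373, -0.006]
ft_force: [0.5, -2.3, 1.9]
gripper_width: 0.002
time_s: 18.0
position: [0.6023, 0.0813, 0.1176]
tool_rot: [-2.04, -2.373, -0.005]
ft_force: [1.6, -3.6, -1.7]
gripper_width: -0.002
delta [-0.143  0.001 -0.003] spin 0.004 yaw0 1.722 rows~ 0.6889200472141094 pos [0.6022 0.0815 0.1175] j6 1.55 t 18.05 F [ 0.6 -3.2  0.3] w 0.002
```

View pics/w12.png

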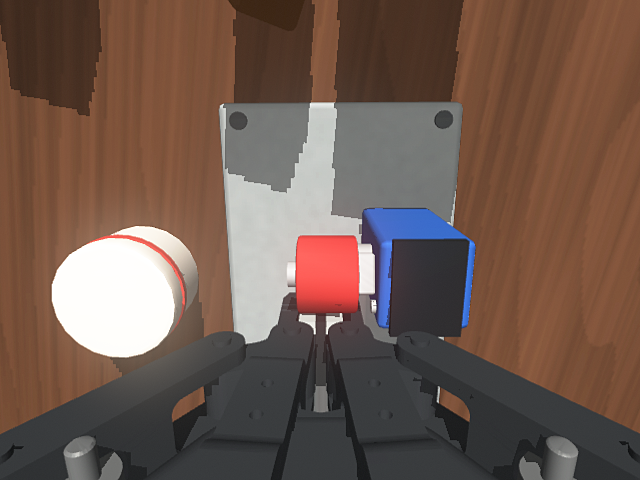

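Contact came at TCP y of about 0.060, as predicted, and the force matches the spring (2 to 3.5 N). The travel is now about 22 mm. 22 mm more gives about 45 mm, or roughly 0.7 rad.

```bash
python3 -m crank '{"jaw":[-1,-1,-1,-1,-1,-1],"delta_pos":[[0.02,0,0],[0.04,0,0],[0.06,0,0],[0.074,0,0],[0.074,0,0],[0.074,0,0]],"spin":[0,0,0,0,0,0]}'; python3 -c "
from h import *
f=grab('wrist','w13.png');grab('scene','s13.png')
goal([.609,.039,.118],1.72)
hsv=cv2.cvtColor(f['img'],cv2.COLOR_RGB2HSV)
s=bot.state()['position']
# expected roller pose for angles
ey=np.array([-.149,.989,0]);ex=np.array([.989,.149,0]);
r0=np.array([.6023,.0837,.15])
for a in (.5,.6,.7,.8,.9):
  c=r0+ey*.07*np.sin(a)-np.array([0,0,.07*(1-np.cos(a))]); print(a,proj(f,c).round(),proj(f,c-ex*.009).round(), 'TCP gap',((c-s)@ey).round(4))
"
```

```text
time_s: 18.8
position: [0.5979, 0.1018, 0.1164]
tool_rot: [-2.041, -2.373, 0.002]
ft_force: [0.9, -7.0, -4.8]
gripper_width: -0.001
delta [-0.212  0.005 -0.007] spin 0.001 yaw0 1.721 rows~ 1.0208036681905348 pos [0.5979 0.1018 0.1165] j6 1.59 t 18.9 F [ 1.9 -7.5 -4.4] w -0.002
0.5 [329. 290.] [302. 290.] TCP gap 0.015
0.6 [329. 269.] [302. 269.] TCP gap 0.021
0.7 [329. 250.] [303. 249.] TCP gap 0.0265
0.8 [329. 231.] [303. 231.] TCP gap 0.0317
0.9 [329. 215.] [304. 215.] TCP gap 0.0363
```

View pics/w13.png

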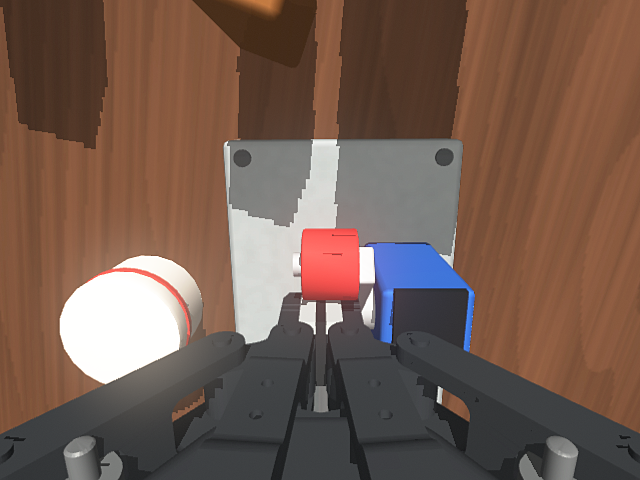

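The roller axle is at (297,265), which matches about 0.62 rad, past the click and well short of the stop. I'll add 2 mm for margin, then retreat gently until clear.

```bash
python3 -m crank '{"jaw":[-1,-1,-1,-1,-1,-1,-1,-1,-1,-1,-1,-1],"delta_pos":[[0.008,0,0],[0.008,0,0],[-0.02,0,0],[-0.05,0,0],[-0.08,0,0],[-0.11,0,0],[-0.14,0,0],[-0.17,0,0],[-0.2,0,0],[-0.22,0,0],[-0.22,0,0],[-0.22,0,0]],"spin":[0,0,0,0,0,0,0,0,0,0,0,0]}'; python3 -c "
from h import *
f=grab('wrist','w14.png');grab('scene','s14.png')
goal([.609,.039,.118],1.72)
print(proj(f,[.6023-.009*.989,.0837-.009*.149,.15]))"
```

```text
time_s: 20.4
position: [0.6077, 0.0368, 0.1159]
tool_rot: [-2.041, -2.372, 0.002]
ft_force: [-0.2, 0.1, -0.1]
gripper_width: -0.003
delta [ 0.006  0.005 -0.007] spin 0.002 yaw0 1.721 rows~ 0.05173640949564985 pos [0.6077 0.0369 0.1159] j6 1.48 t 20.5 F [-0.3  0.2  0.6] w 0.001
[298.38343384 196.8297294 ]
```

View pics/w14.png

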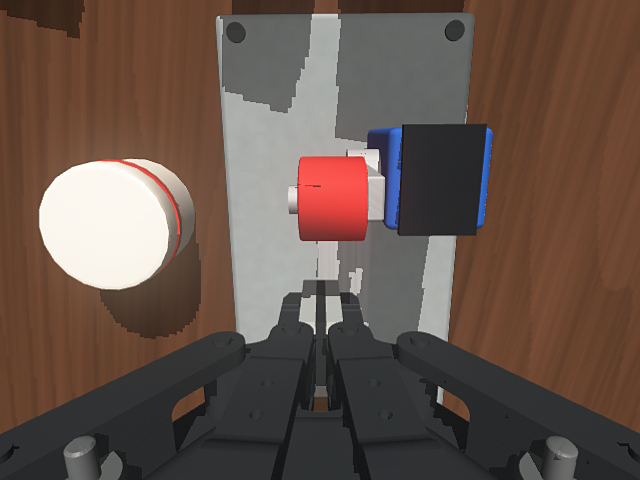

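The axle is back at (293,200), against (298,197) predicted for upright, so the lever has sprung back and the fingers are clear. Lift away and check everything.

```bash
python3 -m crank '{"jaw":[-1,-1,-1,-1,-1,-1,-1,-1,-1,-1],"delta_pos":[[0,0,-0.15],[0,0,-0.3],[0,0,-0.5],[0,0,-0.6],[0,-0.2,-0.6],[0,-0.4,-0.6],[0,-0.6,-0.6],[0,-0.8,-0.6],[0,-0.8,-0.6],[0,-0.8,-0.6]],"spin":[0,0,0,0,0,0,0,0,0,0]}'; python3 - <<'E'
from h import *
f=grab('top','t15.png'); g=grab('scene','s15.png')
b=[onz(f,*p,.135) for p in [(0,0)]]
hsv=cv2.cvtColor(f['img'],cv2.COLOR_RGB2HSV)
def rect(n,lo,hi,roi,z):
    m=cv2.inRange(hsv,lo,hi);k=np.zeros_like(m);x0,y0,x1,y1=roi;k[y0:y1,x0:x1]=m[y0:y1,x0:x1]
    c=max(cv2.findContours(k,cv2.RETR_EXTERNAL,cv2.CHAIN_APPROX_NONE)[0],key=cv2.contourArea)
    P=np.array([onz(f,u,v,z)[:2]*1000 for u,v in c[:,0]],np.float32);r=cv2.minAreaRect(P);print(n,np.round(r[0],1),np.round(r[1],1),round(r[2],1))
rect('box',(50,120,130),(75,255,255),(130,230,210,340),.135)
rect('vice',(5,100,90),(18,230,255),(320,140,385,200),.095)
rect('traystone',(0,0,120),(180,40,255),(130,310,180,345),.041)
rect('pot',(0,0,170),(180,60,255),(275,220,320,262),.05)
rect('roller',(0,180,120),(4,255,255),(255,160,290,190),.16)
goal([.5,0,.3])
E
```

```text
time_s: 21.75
position: [0.3729, -0.0002, 0.2988]
tool_rot: [-2.041, -2.375, -0.001]
ft_force: [0.7, 0.7, -0.1]
gripper_width: 0.001
box [404.4 323.5] [48.2 49.3] 80.1
vice [635.7 -80.5] [85.  72.8] 9.3
traystone [301.9 346.3] [82.8 37.8] 83.6
pot [487.6  26.9] [82.3 92. ] 89.6
roller [602.8  86.1] [17.  16.4] 0.4
delta [-0.063  0.417 -0.009] spin 0 yaw0 1.722 rows~ 2.0226124564277375 pos [ 3.736e-01 -2.000e-04  2.983e-01] j6 1.41 t 21.85 F [-0.5 -0.5  0.2] w 0.0
```

View pics/t15.png

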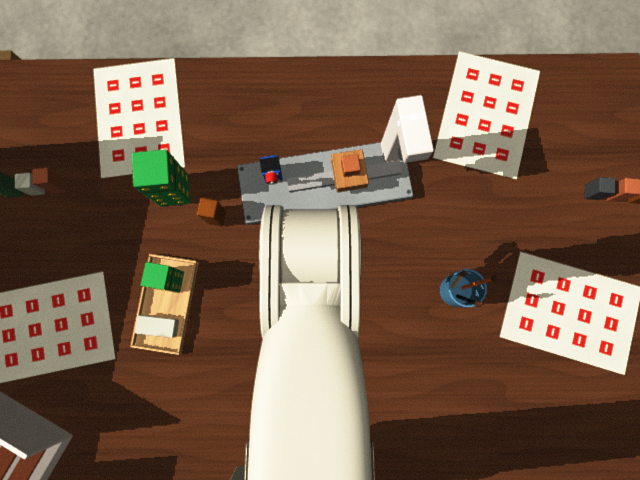

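View pics/s15.png

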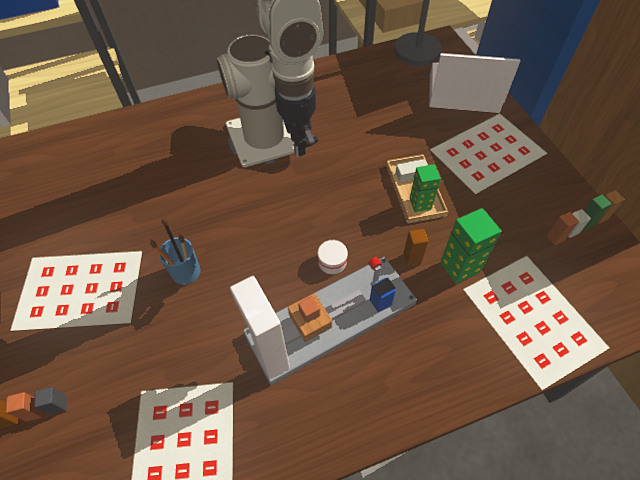

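```bash
python3 -c "
from rig import bot
print(bot.close_job())"
```

```text
the job is handed in; nothing more can be done
None
```

The job is done and handed in at about 22 s; no verdict was reported.

- **Vice:** pushed home against its stop. The force rose to 16 N with no further motion, and the last top view puts it about 2 mm from home.
- **Seal box:** the smaller green box was gripped, lifted clear and set down in the free half of the tray. The last check has it upright at (404, 323.5) mm, against a middle of (403, 323).
- **Lever:** pushed with the shut fingers to about 0.62–0.67 rad (an image and travel estimate), past the click and short of the stop, then released. The roller measures exactly where it was at the start.
- **Other things:** the marble stone in the tray measures as before, within 1 mm. The jar, amber stone and pot look unmoved in the scene view.

One check failed. The final top-view measurement of the paste pot was spoiled by the arm covering it, so for the pot I relied on the scene view alone. The robot is clear of everything.

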